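# Seat the tube-block plate on the mixer's locating pins

### The job

The blue tube-block plate on the bench mixer was put down short of its place and is riding up on the mixer's two brass locating pins. Before the sample tubes are loaded, nudge it sideways across the deck with the fingers, gently and without pinching or lifting it, until its hole and slot drop over the two pins and it lies flat on the deck. Leave the capped tubes in their rack and the code reader and marker where they are.

Things in the scene. Friction and masses are not known exactly. Their poses are not given: they have to be found in the camera images.
- mixer: White bench mixer, fixed: housing 250 x 250 mm with a bare aluminium deck 220 (its x) x 280 mm (its y) whose flat top is 100 mm above the desk. Origin on the desk under the deck's centre, z up, -x its front with display and knob, roughly facing the robot (yaw varies). Four black corner marks on the deck frame the seated plate 4 mm outside it; seated, it is centred on the deck and square with it.
- tube_plate: The loose plate to seat, 0.55 to 0.8 kg: blue, 140 (its x) x 220 mm (its y), 6 mm thick, a black tube block fixed on it. Origin: centre of its underside; z up; seated, axes as the mixer's and origin over the mixer's. It starts 16 to 26 mm too far to mixer -x, up to 22 mm off in y, up to 0.14 rad turned, resting tilted about 0.09 rad on the pin noses and its front (-x) edge. A few newtons slide it.
- block_top (a point): Centre of the top of the black tube block, at plate x = -30 mm, y = 0, 50 mm above the plate's underside. The block is 52 mm (x) by 104 mm (y), with upright faces from the plate's upper side up, good to push on, and 8 empty wells 18 mm wide. Around it the plate is flat but for four 2 mm screw heads.
- plate_hole (a point): Centre of the plate's round hole, 11 mm diameter, on the underside, at plate x = +20 mm, y = -75 mm. It belongs over round_pin.
- plate_slot (a point): Centre of the plate's slot, 11 mm along x by 17 mm along y, on the underside, at plate x = +20 mm, y = +75 mm. It belongs over slot_pin.
- round_pin (a point): Foot, at deck height, of the axis of the brass pin for the round hole (mixer x = +20 mm, y = -75 mm). 8 mm diameter for 6 mm, then a nose tapering to 3.6 mm; 9.5 mm high in all. Hidden under the plate at the start; seated, the nose shows 3.5 mm above the plate.
- slot_pin (a point): Foot, at deck height, of the axis of the like pin for the slot (mixer x = +20 mm, y = +75 mm).
- rack: Bystander: black tube rack fixed to the desk beside the mixer, 62 x 116 x 55 mm, 8 square wells; origin centre of the underside. Two capped tubes stand in it.
- tube_a: Bystander: sample tube with red cap, 16 mm diameter (cap 19 mm), 103 mm long, standing in the rack, its top 111 mm above the desk; origin at its foot.
- tube_b: Bystander: a second such tube in the same rack.
- reader: Bystander: black code reader lying on the desk, 95 x 75 x 26 mm, with a white window on top; origin centre of the underside.
- marker: Bystander: blue marker with white cap lying on the desk, 115 x 16 x 16 mm, long axis x; origin centre of the underside.

How it is judged:
At the end, for the whole second after the job is handed in: The plate is at rest, flat on the mixer's deck over both pins: underside at hole and slot within 2 mm of the deck, tilt under 0.025 rad, round hole within 3 mm of its pin's axis, square with the mixer within 0.04 rad (z of each of plate_hole, plate_slot in the frame of mixer below 0.102 m and angle between tube_plate's own z axis and vertical below 0.025 rad and horizontal distance between plate_hole and round_pin below 0.003 m and angle between the x axis of tube_plate and the x axis of mixer, either way round below 0.04 rad and linear speed of tube_plate below 0.01 m/s); the robot touches nothing.
It fails at once if the plate is lifted clear of the pins (its centre rises more than 16 mm above the deck) (z of tube_plate in the frame of mixer above 0.116 m).
It fails at once if the plate is tipped up (more than 0.25 rad) (angle between tube_plate's own z axis and vertical above 0.25 rad).
It fails at once if the plate is pinched or rammed (fingers press it with more than 30 N) (contact force between the fingers and tube_plate above 30 N).
It fails at once if a tube is disturbed (moved more than 15 mm) (distance of any of tube_a, tube_b from where it was at the start of the episode above 0.015 m).
It fails at once if the code reader or marker is disturbed (moved more than 20 mm) (distance of any of reader, marker from where it was at the start of the episode above 0.02 m).
It also fails if it takes over 64 s, if anything falls off the work surface, if the arm or the gripper's body presses on something with over 40 N, if the wrist force passes 120 N, or if a joint passes its speed limit or range.

### The arm

A 6-joint arm with a two-finger parallel gripper is mounted at the origin on the work surface. World frame = base frame: x ahead of the robot, y to its left, z up, the work surface at z = 0. Lengths are in m, angles in rad, forces in N, time in s.
With the tool pointing down it reaches from about 0.275 to 0.725 m from the base axis. Payload 5.6 kg.
Tool frame: the origin (TCP) lies midway between the tips of the shut fingers; the grasp point (between the pads) lies 19 mm behind it; z points along the fingers, x is the direction in which the jaws open and shut, and the axes are right-handed (so a half turn about z gives the same grasp; the last joint's range is limited). The gripper opens to 85 mm and grips with 20 to 120 N. Pads are 22 mm wide; open, the fingers measure 114 mm over their backs; the gripper's body (76 mm by 85 mm) begins 54 mm behind the grasp point. The pads swing forward as they close: fully open they stand 13 mm farther back than shut.
Start: joints at [-1.049, 0.255, 0.108, 0, -1.424, -0.285], TCP at [0.129, -0.535, 0.231] pointing down, gripper open.
Joint ranges: [-2.95, 2.95], [-1.21, 1.97], [-1.09, 1.5], [-2.87, 1.71], [-2.94, -0.07], [-3.05, 3.05]. Speed limits (rad/s): [2.57, 2.57, 3.14, 3.14, 3.14, 3.14].

### API

Orientations are given as a unit quaternion [x, y, z, w].
In Python, from station import arm, viewer gives the robot as it stands.
- The arm moves only by the tool play_rows, never from a script. Its argument "plan" is one flat list of numbers, 4 for each row, row after row: the shift along the world's x, y, z in mm, then the turn about the world's z in rad. In form: [x, y, z, twist, x, y, z, twist, ...]. A call has 1 to 5 rows; each row shifts and turns the commanded pose from where the row before left it; what a row does not reach is not made up. A row lasts 1/8 s, in which the tool goes at most 62.5 mm and 10.7 degrees, less where a joint would pass 70% of its speed; a pose out of reach is approached as far as the arm can. A call with a gripper value outside its range is refused whole. "hand" is the finger opening in mm, from 0 to 85.4, set as the call begins (left out, the last holds). The fingers move at their own pace and stop on an object; "squeeze" is the grip in N (left out, the last holds). Time passes only in rows, so rows that do not move let the fingers close. It gives the time, the measured TCP pose, the force and the opening at its end, in the units of the state.
- arm.observe(): the state, without advancing time (a new reading comes with each control period).
- viewer.get_image(name): name is "scene" or "top" or "wrist"; returns a dict with "color" (384x512x3 uint8, blue, green, red), "fx", "fy", "cx", "cy" (pixels), "distortion" ([k1, k2, p1, p2, k3] as OpenCV has them; the pictures are not rectified), "R" (3x3) and "t" (3): a world point X has camera coordinates R X + t; the wrist camera has in their place "mount" (4x4, takes a point from camera to tool coordinates, whose origin is the TCP and whose axes are the tool frame's). Camera axes: x right, y down, z forward; pixel columns grow to the right and rows downward; lengths in m; the calibration is good to about 2 mm. A picture is of the moment at which its call begins: read the wrist's pose just before it. There is no depth.
- arm.hand_in(): hands the job in, once; it reports no verdict.
The state is a dict: "clock": time; "q": joint angles; "dq": joint speeds; "effort": joint torques, N m; "position": TCP position; "tcp_rot": TCP orientation; "contact_force": force on the tool from outside, world axes, zero at the start; "wrist_torque": the same for the moment, N m; "gripper_width": finger opening in m.
Only numpy, scipy, OpenCV 4.12 (cv2) and the standard library are available. Lean on these libraries where they do the work, as an engineer would, in place of code of your own. Each camera call takes 0.05 s, during which the arm holds its last target.

## Working session

There is one attempt and no reset: what is moved stays moved. The work goes in short steps, Python scripts to look and compute and a tool call to move; the robot and the scene stay as the last step left them, time stands still between calls to the robot, and variables do not carry over. Pictures are saved under pics/ and viewed, and the job is handed in when it is done.

Besides the shell and the picture viewer there is one more tool, called after "Emit:" as name(argument=value, ...) on one line, values as JSON. play_rows: Moves the arm, as the interface text tells. Its arguments: {"type":"object","properties":{"plan":{"type":"array","items":{"type":"number"}},"hand":{"type":"number"},"squeeze":{"type":"number"}},"required":["plan"]}

```bash
mkdir -p pics; ls; python3 - <<'E'
from station import arm, viewer
import cv2,numpy as np
s=arm.observe();print(s)
for n in ["scene","top"]:
    i=viewer.get_image(n);cv2.imwrite(f"pics/{n}0.png",i["color"])
    print(n,i["fx"],i["fy"],i["cx"],i["cy"],i["distortion"],i["R"],i["t"])
E
```

```text
pics
{'clock': 0.0, 'q': array([-1.04939545e+00,  2.55778320e-01,  1.07006000e-01, -5.05797519e-04,
       -1.42388854e+00, -2.84612272e-01]), 'dq': array([ 0.00161907, -0.00165632, -0.00024005,  0.00038242,  0.00050318,
       -0.0009864 ]), 'effort': array([ 6.97230280e-04, -3.86632884e+01,  2.37948740e+01,  5.36526114e+00,
       -5.98574450e-03,  4.04458274e-05]), 'position': array([ 0.12898003, -0.53415527,  0.23037511]), 'tcp_rot': array([ 6.18663744e-01,  7.85655294e-01,  5.79939223e-04, -7.71594378e-04]), 'contact_force': array([ 0.71316147, -0.08800023,  0.02818901]), 'wrist_torque': array([-0.03006897,  0.03481286,  0.03779306]), 'gripper_width': 0.08567035290656412}
scene 434.63982122524726 434.63982122524726 248.86124036129831 199.4119896177385 [-0.03117127  0.          0.          0.          0.        ] [[ 0.40269074  0.91533152  0.00289515]
 [ 0.48501733 -0.21069388 -0.84874394]
 [-0.77627209  0.34318552 -0.52879612]] [-0.24018135 -0.1632653   1.65063284]
top 374.2379564475989 374.2379564475989 263.8852591966218 194.82249715549867 [-0.09556891  0.          0.          0.          0.        ] [[ 0.00935883 -0.99995296 -0.00254727]
 [-0.99227792 -0.00897186 -0.12370945]
 [ 0.12368078  0.00368537 -0.99231521]] [-0.01001996  0.58395886  0.94677063]
```

View pics/scene0.png

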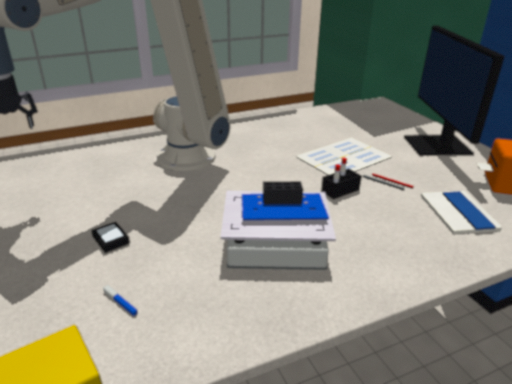

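View pics/top0.png

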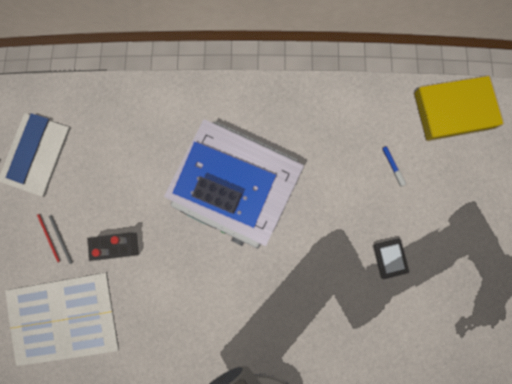

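The top view shows the mixer around pixel (235,185), turned, with the plate towards its front-left. The rack is at (113,245), well clear. I'll zoom in to measure.

```bash
python3 - <<'E'
import cv2
a=cv2.imread("pics/top0.png")[110:255,155:315]
cv2.imwrite("pics/topz.png",cv2.resize(a,None,fx=4.8,fy=4.0 if 0 else 4.1,interpolation=cv2.INTER_CUBIC) if 0 else cv2.resize(a,None,fx=4,fy=4,interpolation=cv2.INTER_CUBIC))
a=cv2.imread("pics/scene0.png")[170:280,210:350]
cv2.imwrite("pics/scz.png",cv2.resize(a,None,fx=5,fy=5,interpolation=cv2.INTER_CUBIC))
E
```

```text
(no output)
```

View pics/topz.png

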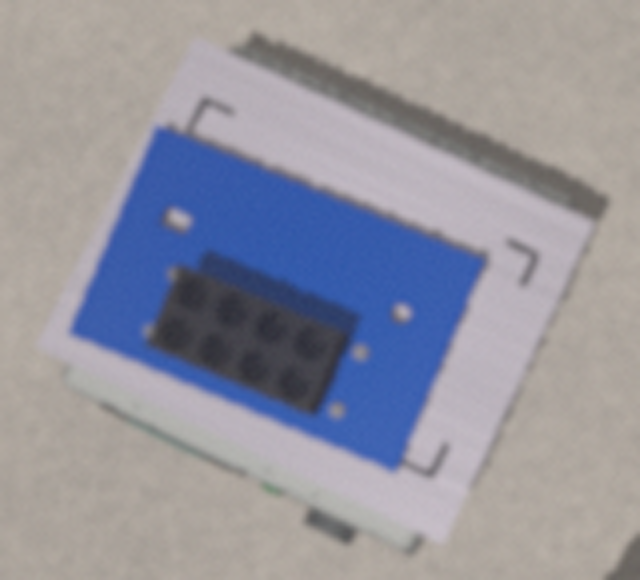

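View pics/scz.png

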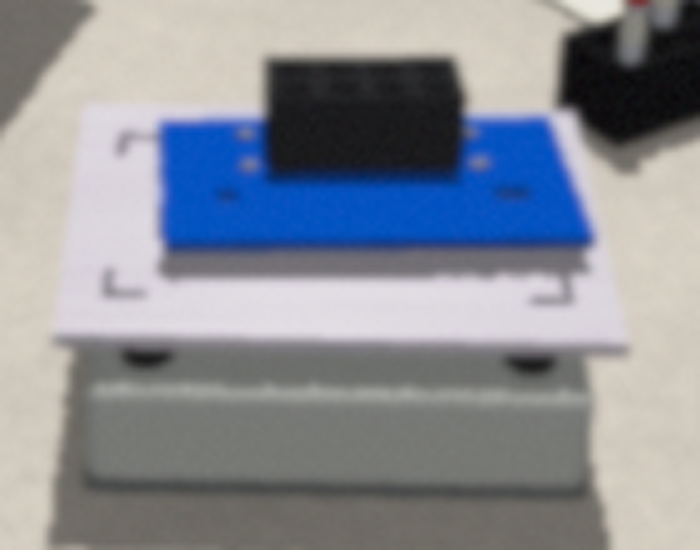

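```bash
cat > h.py <<'E'
import numpy as np,cv2
from scipy.optimize import least_squares
from scipy.spatial.transform import Rotation as Ro
def proj(im,X):
    X=np.atleast_2d(X).astype(float)
    D=np.array(im["distortion"],float)
    K=np.array([[im["fx"],0,im["cx"]],[0,im["fy"],im["cy"]],[0,0,1]])
    r,_=cv2.Rodrigues(np.array(im["R"]))
    return cv2.projectPoints(X,r,np.array(im["t"],float),K,D)[0][:,0]
def mixer_pts(p,P): # p=x,y,yaw
    c,s=np.cos(p[2]),np.sin(p[2]);P=np.atleast_2d(P)
    return np.c_[p[0]+c*P[:,0]-s*P[:,1],p[1]+s*P[:,0]+c*P[:,1],P[:,2]]
def to_mixer(p,X):
    c,s=np.cos(p[2]),np.sin(p[2]);X=np.atleast_2d(X)
    d=X-[p[0],p[1],0]
    return np.c_[c*d[:,0]+s*d[:,1],-s*d[:,0]+c*d[:,1],X[:,2]]
def fit_mixer(obs): # list (im,P,uv)
    f=lambda p:np.concatenate([(proj(i,mixer_pts(p,P))-uv).ravel() for i,P,uv in obs])
    return least_squares(f,[0.47,0.05,-0.4],loss='soft_l1')
def plate_pts(q,P): # q=x,y,z,rotvec: yaw, pitch(y), roll(x)
    return np.array(q[:3])+np.atleast_2d(P)@Ro.from_euler('ZYX',q[3:6]).as_matrix().T
def fit_plate(obs,q0):
    f=lambda q:np.concatenate([(proj(i,plate_pts(q,P))-uv).ravel() for i,P,uv in obs]+[[ (q[5])*50,(q[4]-q0[4])*20]])
    return least_squares(f,q0,loss='soft_l1')
def zt(uv,x0,y0,k): return (np.array(uv,float)+.5)/k-.5+[x0,y0]
E
python3 - <<'E'
from h import *
from station import viewer
t=viewer.get_image("top");s=viewer.get_image("scene")
Z=.1
mt=np.array([[.11,.14,Z],[.11,-.14,Z],[-.11,-.14,Z],[-.11,.14,Z],[.074,.114,Z],[.074,-.114,Z],[-.074,-.114,Z]])
ut=zt([[193,40],[598,220],[443,543],[42,347],[203,100],[538,258],[433,474]],155,110,4)
ms=np.array([[-.11,-.14,Z],[.11,-.14,Z],[.11,.14,Z],[-.074,-.114,Z],[.074,-.114,Z],[.074,.114,Z]])
us=zt([[84,103],[55,341],[628,350],[122,134],[106,294],[570,300]],210,170,5)
for o in ([(t,mt,ut)],[(s,ms,us)],[(t,mt,ut),(s,ms,us)]):
    r=fit_mixer(o);print(r.x,np.round(r.fun,1))
m=r.x;np.save("m.npy",m)
h=.006
pt=np.array([[.07,.11,h],[.07,-.11,h],[-.07,-.11,h],[-.07,.11,h],[.02,-.075,h],[.02,.075,h],[-.004,.052,.05],[-.004,-.052,.05],[-.056,-.052,.05],[-.056,.052,.05]])
vt=zt([[160,127],[486,257],[400,470],[72,333],[402,313],[178,218],[178,268],[352,330],[318,412],[150,344]],155,110,4)
ps=np.array([[.07,.11,h],[.07,-.11,h],[-.07,-.11,h],[-.07,.11,h],[-.004,.052,.05],[-.004,-.052,.05],[-.056,-.052,.05],[-.056,.052,.05]])
vs=zt([[592,240],[165,242],[160,122],[550,118],[463,93],[270,95],[266,58],[458,58]],210,170,5)
for o in ([(t,pt,vt)],[(s,ps,vs)],[(t,pt,vt),(s,ps,vs)]):
    r=fit_plate(o,[m[0],m[1],.105,m[2],-.09,0]);print(r.x,np.round(r.fun,1))
    q=r.x
    for n,P in (("c",[0,0,0]),("hole",[.02,-.075,0]),("slot",[.02,.075,0]),("front",[-.07,0,0]),("btop",[-.03,0,.05])): print(n,np.round(to_mixer(m,plate_pts(q,P))*1000,1),np.round(plate_pts(q,P)*1000,1))
    print("dyaw",q[3]-m[2])
np.save("q.npy",q)
E
```

```text
[ 0.6105035   0.06949393 -0.43252077] [ 0.5 -0.8 -0.2  0.3  0.8  0.4 -1.4  0.3  0.7  0.8 -0.7 -0.7 -0.1 -0.4]
[ 0.61477309  0.07062911 -0.43935575] [-0.3  0.4 -0.7 -0.8  0.4 -0.7  0.6  0.9  0.6  0.1 -0.6  0.4]
[ 0.611604    0.07035632 -0.43325487] [ 0.2 -1.3 -0.5 -0.   0.4 -0.  -1.7 -0.2  0.4  0.4 -1.1 -1.1 -0.5 -0.9
 -1.   0.  -1.1 -1.3 -0.2 -1.6 -0.1  0.6  0.2 -0.4 -1.2 -0.4]
[ 0.60296857  0.09287405  0.09785995 -0.37886251 -0.08320724  0.00646156] [-0.4 -0.3  0.2  0.1  0.1 -0.1  0.   0.3  0.3 -0.4  0.3  0.7  1.5 -1.1
 -1.2  0.  -1.1  0.2  0.1  0.4  0.3  0.1]
c [[-17.3  16.8  97.9]] [[603.   92.9  97.9]]
hole [[  6.7 -57.   99. ]] [[593.8  15.8  99. ]]
slot [[ -1.5  92.8 100. ]] [[649.2 155.2 100. ]]
front [[-86.9  13.   92. ]] [[538.2 118.7  92. ]]
btop [[-51.3  14.6 145.2]] [[571.2 105.2 145.2]]
dyaw 0.054392360485972235
[ 5.95540194e-01  9.98247021e-02  1.00093770e-01 -3.98235791e-01
 -9.08007852e-02  5.79910339e-04] [ 0.3 -0.5 -0.6 -0.3  0.2 -0.4 -0.1 -0.1  0.7  0.9  0.1  0.8  0.   0.1
 -0.7 -0.1  0.  -0. ]
c [[-27.   20.  100.1]] [[595.5  99.8 100.1]]
hole [[ -4.4 -54.3 101.9]] [[584.8  23.  101.9]]
slot [[ -9.7  95.7 102. ]] [[643.  161.2 102. ]]
front [[-96.6  17.6  93.7]] [[531.3 126.9  93.7]]
btop [[-61.3  18.8 147.2]] [[563.8 113.1 147.2]]
dyaw 0.035019080738069586
[ 0.6025135   0.09328608  0.10515568 -0.38352891 -0.0923736  -0.00764519] [-0.8 -1.   0.2 -0.1 -0.4  0.2 -0.7 -0.1 -0.  -0.5 -0.3  0.2  0.6 -1.5
 -2.  -0.1 -2.1  0.2 -1.   0.1  0.1 -0.3 -1.5  0.1 -1.3 -0.3 -1.1  0.
  0.1  1.  -0.8  0.9 -1.2  0.1 -1.6 -0.1 -0.4 -0. ]
c [[-17.9  17.  105.2]] [[602.5  93.3 105.2]]
hole [[  5.7 -56.9 107.6]] [[592.9  16.3 107.6]]
slot [[ -1.7  92.9 106.4]] [[649.1 155.4 106.4]]
front [[-87.5  13.5  98.7]] [[537.9 119.4  98.7]]
btop [[-52.3  15.7 152.2]] [[570.7 106.5 152.2]]
dyaw 0.049725959432301514
```

Emit:
play_rows(plan=[32,48,0,0.06,32,48,0,0.06,32,48,0,0.06,32,48,0,0.06,32,48,0,0.06], hand=25)

```text
clock: 0.82
position: [0.2896, -0.293, 0.2313]
tcp_rot: [0.494, 0.87, 0.0, 0.0]
contact_force: [1.1, 0.2, -0.5]
gripper_width: 0.0248
```

Emit:
play_rows(plan=[32,48,0,0.06,32,48,0,0.06,32,48,0,0.06,32,48,0,0.06,32,48,0,0.06])

```text
clock: 1.45
position: [0.4497, -0.0528, 0.2314]
tcp_rot: [0.358, 0.934, 0.0, 0.0]
contact_force: [2.3, -1.3, -0.2]
gripper_width: 0.0251
```

Emit:
play_rows(plan=[32,48,0,0.06,32,48,0,0.06,32,48,0,0.06,32,48,0,0.06,0,0,0,0])

```text
clock: 2.08
position: [0.5779, 0.1404, 0.2287]
tcp_rot: [0.243, 0.97, -0.001, -0.001]
contact_force: [-0.2, 1.1, -0.1]
gripper_width: 0.0249
```

```bash
python3 - <<'E'
from station import arm, viewer
import cv2,numpy as np
s=arm.observe();i=viewer.get_image("wrist");cv2.imwrite("pics/w1.png",i["color"])
print(s["position"],s["tcp_rot"],i["mount"],i["fx"],i["cx"],i["cy"],i["distortion"])
E
```

```text
[0.57786491 0.14035152 0.22874705] [ 2.42823853e-01  9.70068938e-01 -8.49879173e-04 -1.45259133e-03] [[ 9.99999692e-01 -7.48827995e-04 -2.33657765e-04  3.79423605e-04]
 [ 7.84371892e-04  9.58327570e-01  2.85670532e-01 -7.33268290e-02]
 [ 1.00025859e-05 -2.85670628e-01  9.58327863e-01 -1.42617886e-01]
 [ 0.00000000e+00  0.00000000e+00  0.00000000e+00  1.00000000e+00]] 305.5506470613967 252.8752734548883 191.56258910601653 [-0.04616482  0.          0.          0.          0.        ]
```

View pics/w1.png

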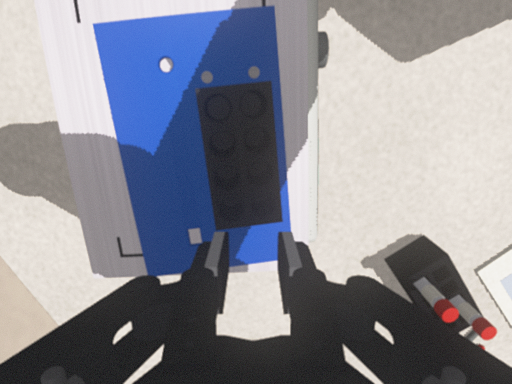

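The wrist view shows the whole plate. Hole is at (166,65), slot at (195,235), block top corners at (197,90), (271,82), (283,221), (215,230), and a deck mark corner at (122,255). The rack is at lower right, clear. I'll fit with this view too.

```bash
cat >> h.py <<'E'
def wrist_cam(im,pos,quat):
    T=np.eye(4);T[:3,:3]=Ro.from_quat(quat).as_matrix();T[:3,3]=pos
    C=np.linalg.inv(T@np.array(im["mount"]))
    o=dict(im);o["R"]=C[:3,:3];o["t"]=C[:3,3];return o
def report(m,q):
    print("m",np.round(m,4),"q",np.round(q,4))
    for n,P in (("c",[0,0,0]),("hole",[.02,-.075,0]),("slot",[.02,.075,0]),("front",[-.07,0,0]),("btop",[-.03,0,.05])): print(n,np.round(to_mixer(m,plate_pts(q,P))*1000,1))
    print("dyaw",q[3]-m[2])
E
python3 - <<'E'
from h import *
from station import arm,viewer
s=arm.observe();w=wrist_cam(viewer.get_image("wrist"),s["position"],s["tcp_rot"])
t=viewer.get_image("top")
Z=.1;h=.006
mt=np.array([[.11,.14,Z],[.11,-.14,Z],[-.11,-.14,Z],[-.11,.14,Z],[.074,.114,Z],[.074,-.114,Z],[-.074,-.114,Z]])
ut=zt([[193,40],[598,220],[443,543],[42,347],[203,100],[538,258],[433,474]],155,110,4)
mw=np.array([[.074,.114,Z],[.11,.14,Z],[.11,-.1,Z]]);uw=np.array([[121,255],[91,274],[45,37]])
wm=(w,mw[:2],uw[:2])
pw=np.array([[.07,-.11,h],[-.07,-.11,h],[.07,.11,h],[.02,-.075,h],[.02,.075,h],[-.004,-.052,.05],[-.056,-.052,.05],[-.056,.052,.05],[-.004,.052,.05]])
vw=np.array([[95,25],[274,7],[148,275],[166,65],[195,235.5],[197,90],[271,82],[283,221],[215,230]])
m0=np.load("m.npy");print(proj(w,mixer_pts(m0,mw)),proj(w,plate_pts(np.load("q.npy"),pw))-vw)
r=fit_mixer([wm,wm,(t,mt,ut)]);m=r.x;print(np.round(r.fun,1))
r=fit_plate([(w,pw,vw)],[m[0],m[1],.105,m[2],-.09,0]);print(np.round(r.fun,1));report(m,r.x);report(m0,r.x)
np.save("m1.npy",m)
E
```

```text
[[122.83156357 255.49547847]
 [ 93.71299898 279.53775514]
 [ 36.64025594  23.94428838]] [[-5.40855611  1.37304367]
 [-3.81592798  0.07056919]
 [-0.30813714  2.71559951]
 [-3.16675836  1.35098434]
 [-1.62011788  2.19968847]
 [-4.84022868  0.65084841]
 [-3.38603312  0.17462233]
 [-2.78435012  0.464241  ]
 [-0.8396711   0.6176638 ]]
[-0.1 -1.6  0.5  3.3 -0.1 -1.6  0.5  3.3  1.5 -1.4  0.4  0.7  0.5  0.4
 -1.2 -0.8  1.6  0.2 -0.3 -0.4 -0.2 -0.5]
[-0.5 -0.5  0.4  0.4  0.8  0.4  0.8  0.2 -0.2  0.6 -1.1 -0.3  0.   0.2
 -1.3 -0.   0.8 -0.8 -0.4  0.1]
m [ 0.6113  0.0686 -0.4427] q [ 0.6004  0.0936  0.1037 -0.395  -0.0866 -0.0078]
c [[-20.6  17.9 103.7]]
hole [[  2.8 -56.1 106. ]]
slot [[ -4.2  93.7 104.8]]
front [[-90.2  14.6  97.6]]
btop [[-54.8  16.6 150.9]]
dyaw 0.04768073571738024
m [ 0.6116  0.0704 -0.4333] q [ 0.6004  0.0936  0.1037 -0.395  -0.0866 -0.0078]
c [[-19.9  16.4 103.7]]
hole [[  2.8 -57.8 106. ]]
slot [[ -2.9  92.1 104.8]]
front [[-89.6  13.7  97.6]]
btop [[-54.2  15.5 150.9]]
dyaw 0.03820618850313934
```

Emit:
play_rows(plan=[17,23,0,0.053,16,23,-40,0,0,0,-45,0,0,0,-20,0,0,0,0,0])

```text
clock: 2.85
position: [0.6089, 0.1818, 0.1254]
tcp_rot: [0.219, 0.976, -0.001, -0.001]
contact_force: [0.3, -0.5, 0.8]
gripper_width: 0.0251
```

```bash
python3 - <<'E'
from station import arm, viewer
import cv2,numpy as np
s=arm.observe();i=viewer.get_image("wrist");cv2.imwrite("pics/w2.png",i["color"]);i=viewer.get_image("scene")["color"][150:280,200:380]
cv2.imwrite("pics/s2.png",cv2.resize(i,None,fx=4,fy=4,interpolation=2))
print(s["position"],s["tcp_rot"],s["contact_force"])
E
```

```text
[0.60885196 0.18180295 0.12536209] [ 0.21938252  0.97563775 -0.00098101 -0.00115266] [ 0.29682935 -0.54608617  0.769431  ]
```

View pics/w2.png

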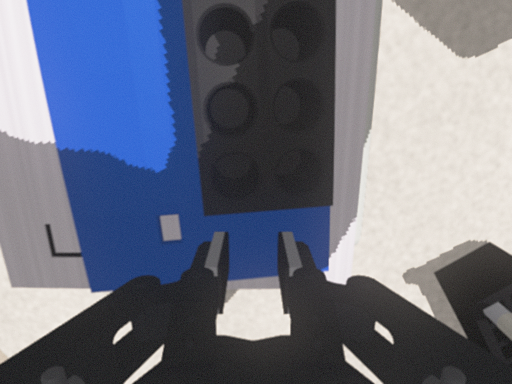

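View pics/s2.png

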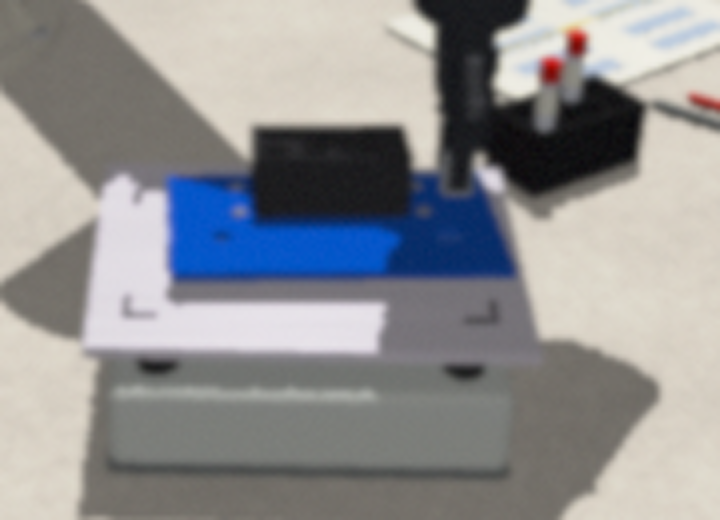

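The fingers stand just above the plate on the block's +y side with a gap of about 20 mm. I'll approach, then push slowly along mixer -y.

Emit:
play_rows(plan=[-2.5,-5.4,-3,0,-2.5,-5.4,0,0,-1.3,-2.7,0,0,-1.3,-2.7,0,0,0,0,0,0])

```text
clock: 3.58
position: [0.6024, 0.167, 0.1234]
tcp_rot: [0.219, 0.976, 0.0, 0.0]
contact_force: [-0.1, 1.5, -0.3]
gripper_width: 0.0252
```

Emit:
play_rows(plan=[-0.9,-1.8,0,0,-0.9,-1.8,0,0,0,0,0,0])

```text
clock: 3.95
position: [0.6008, 0.1637, 0.1234]
tcp_rot: [0.219, 0.976, 0.0, 0.0]
contact_force: [1.4, 1.1, 0.2]
gripper_width: 0.0251
```

Emit:
play_rows(plan=[-0.9,-1.8,0,0,-0.9,-1.8,0,0,0,0,0,0])

```text
clock: 4.32
position: [0.5987, 0.1597, 0.1233]
tcp_rot: [0.219, 0.976, -0.0, -0.0]
contact_force: [0.5, 1.3, -0.8]
gripper_width: 0.0246
```

Emit:
play_rows(plan=[-0.9,-1.8,0,0,-0.9,-1.8,0,0,0,0,0,0])

```text
clock: 4.7
position: [0.5968, 0.156, 0.1232]
tcp_rot: [0.219, 0.976, -0.0, -0.0]
contact_force: [-0.6, 0.4, -0.1]
gripper_width: 0.0246
```

Emit:
play_rows(plan=[-0.9,-1.8,0,0,-0.9,-1.8,0,0,0,0,0,0])

```text
clock: 5.08
position: [0.595, 0.1525, 0.1232]
tcp_rot: [0.219, 0.976, -0.0, -0.0]
contact_force: [0.6, 0.1, -0.7]
gripper_width: 0.0247
```

```bash
python3 - <<'E'
from station import arm, viewer
import cv2,numpy as np
s=arm.observe();i=viewer.get_image("wrist");cv2.imwrite("pics/w3.png",i["color"]);i=viewer.get_image("scene")["color"][150:280,200:380]
cv2.imwrite("pics/s3.png",cv2.resize(i,None,fx=4,fy=4,interpolation=2))
print(s["position"],s["tcp_rot"],s["contact_force"])
E
```

```text
[0.59504293 0.15246371 0.12324564] [ 2.18784221e-01  9.75773230e-01 -2.11883287e-04 -1.52458283e-04] [ 0.57455994  0.13391433 -0.6736396 ]
```

View pics/w3.png

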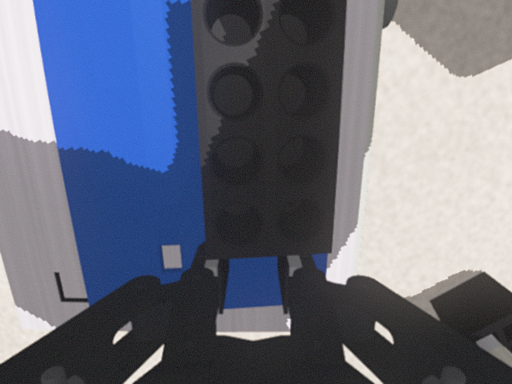

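View pics/s3.png

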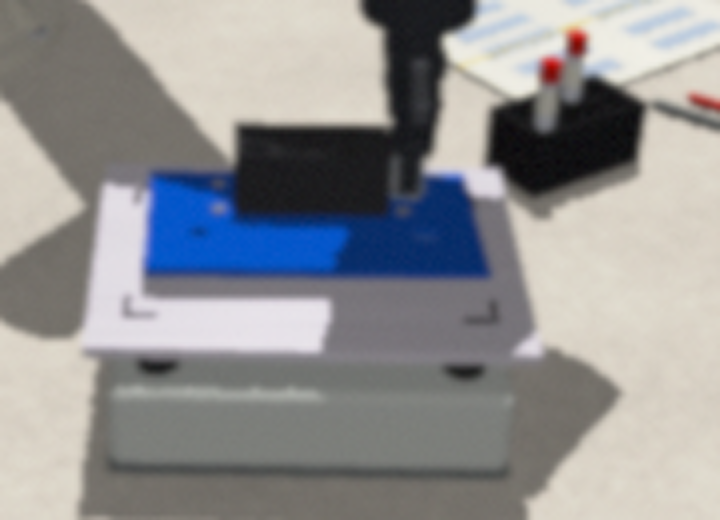

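The plate slid about 15 mm along -y and looks nearly square. I'll measure the remainder before the final nudge.

```bash
cat > ov.py <<'E'
from h import *
from station import arm,viewer
def crop(im,x0,y0,w,h,k,lines,name):
    a=cv2.resize(im["color"][y0:y0+h,x0:x0+w],None,fx=k,fy=k,interpolation=cv2.INTER_CUBIC)
    for P,c in lines:
        p=(proj(im,P)-[x0,y0]+.5)*k-.5
        cv2.polylines(a,[np.round(p*16).astype(int)],False,c,1,cv2.LINE_AA,4)
    cv2.imwrite(name,a)
def lines(m,q):
    L=[]
    Z=.1
    L.append((mixer_pts(m,[[.11,.14,Z],[.11,-.14,Z],[-.11,-.14,Z],[-.11,.14,Z],[.11,.14,Z]]),(0,255,255)))
    L.append((mixer_pts(m,[[.074,.114,Z],[.074,-.114,Z],[-.074,-.114,Z],[-.074,.114,Z],[.074,.114,Z]]),(0,200,0)))
    if q is not None:
        for X,h in ((np.array([[.07,.11],[.07,-.11],[-.07,-.11],[-.07,.11],[.07,.11]]),.006),(np.array([[-.004,.052],[-.004,-.052],[-.056,-.052],[-.056,.052],[-.004,.052]]),.05)):
            L.append((plate_pts(q,np.c_[X,np.full(5,h)]),(0,0,255)))
        for y in(-.075,.075):
            a=np.linspace(0,6.28,13);L.append((plate_pts(q,np.c_[.02+.0055*np.cos(a),y+.0055*np.sin(a),a*0+.006]),(0,0,255)))
    return L
E
python3 - <<'E'
from ov import *
m=np.array([.6114,.0697,-.438])
c,s=np.cos(m[2]),np.sin(m[2]);
q=[m[0]-.02*c,m[1]-.02*s,.106,m[2],-.09,0]
L=lines(m,q)
crop(viewer.get_image("scene"),210,165,140,110,5,L,"pics/os3.png")
crop(viewer.get_image("top"),155,110,160,145,5,L,"pics/ot3.png")
E
```

```text
(no output)
```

View pics/os3.png

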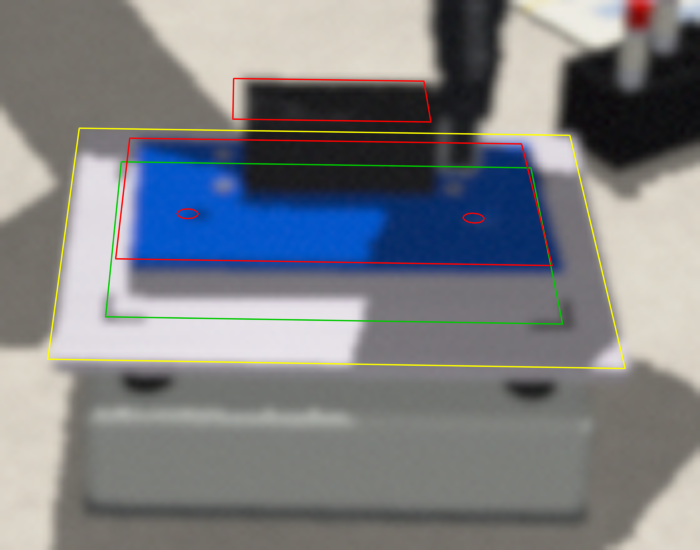

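View pics/ot3.png

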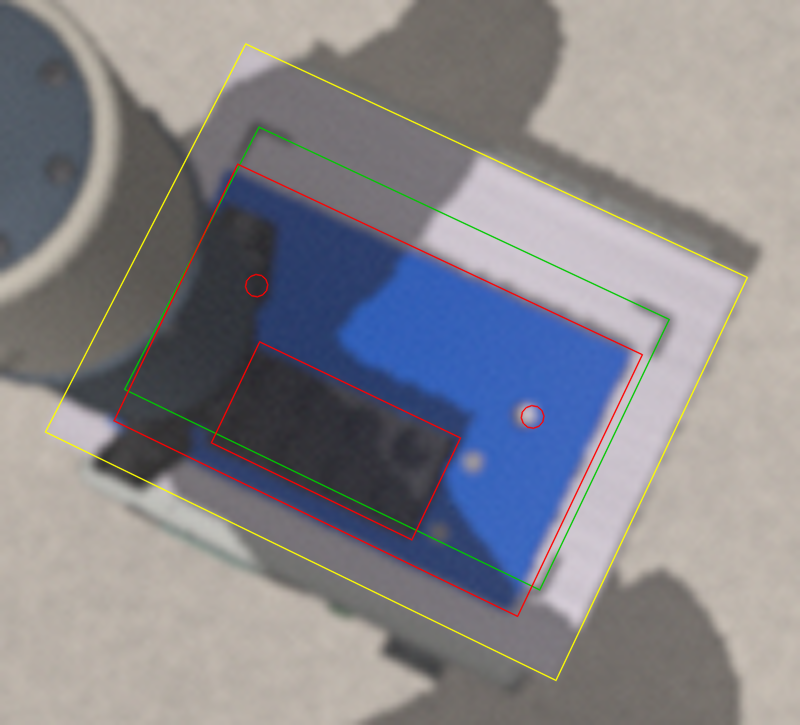

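Mixer outline fits. The plate is still about 3 mm short in -y.

Emit:
play_rows(plan=[-0.7,-1.4,0,0,-0.6,-1.3,0,0,0,0,0,0])

```text
clock: 5.65
position: [0.5939, 0.15, 0.1233]
tcp_rot: [0.219, 0.976, 0.0, -0.0]
contact_force: [1.3, 1.0, -1.8]
gripper_width: 0.0246
```

Emit:
play_rows(plan=[4,9,0,0,8,16,40,0,-10,-20,60,0,-15,-35,0,0,0,0,0,0])

```text
clock: 6.28
position: [0.5809, 0.1193, 0.2233]
tcp_rot: [0.22, 0.976, 0.0, 0.001]
contact_force: [0.7, 0.7, -0.9]
gripper_width: 0.025
```

```bash
python3 - <<'E'
from ov import *
s=arm.observe();i=viewer.get_image("wrist");print(s["position"],s["tcp_rot"],s["contact_force"])
w=wrist_cam(i,s["position"],s["tcp_rot"])
import pickle;pickle.dump(w,open("w4.pkl","wb"))
m=np.array([.6114,.0697,-.438])
c,s=np.cos(m[2]),np.sin(m[2]);
q=[m[0]-.02*c,m[1]-.02*s,.106,m[2],-.09,0]
crop(w,0,0,512,384,1.5,lines(m,q),"pics/ow4.png")
E
```

```text
[0.58091725 0.11926959 0.22325867] [2.19540324e-01 9.75603088e-01 3.77617457e-04 7.20180221e-04] [ 0.70439718  0.70107008 -0.87308196]
```

View pics/ow4.png

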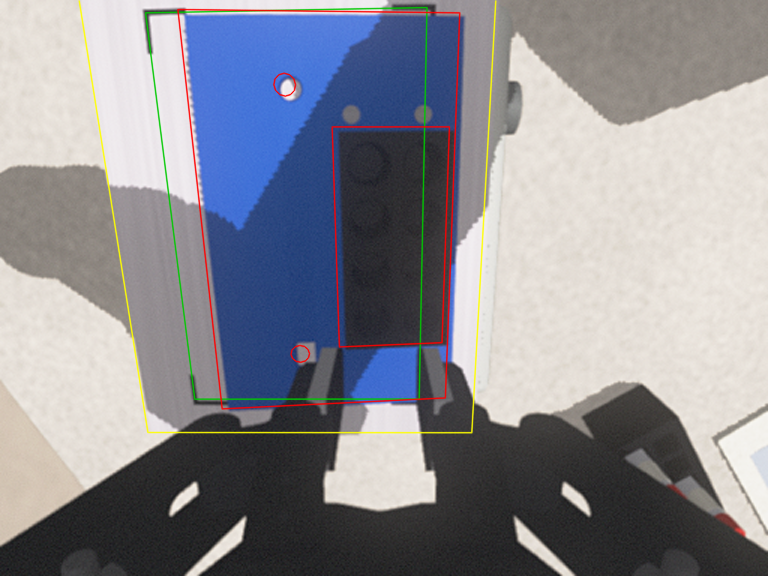

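```bash
python3 - <<'E'
from h import *
import pickle
w=pickle.load(open("w4.pkl","rb"))
Z=.1;h=.006
z=lambda a:zt(a,0,0,1.5)
mw=np.array([[.074,.114,Z],[.074,-.114,Z],[-.074,-.114,Z]])
r=fit_mixer([(w,mw,z([[193,402],[145,12],[434,6]]))]);m=r.x;print(m,r.fun.round(1))
m=np.array([*m[:2],m[2]])
pw=np.array([[.07,-.11,h],[-.07,-.11,h],[.07,.11,h],[.02,-.075,h],[.02,.075,h],[-.004,-.052,.05],[-.056,-.052,.05],[-.056,.052,.05],[-.004,.052,.05]])
vw=z([[185,12],[463,15],[225,407],[291,89],[305,353],[339,129],[455,129],[446,344],[344,347]])
r=fit_plate([(w,pw,vw)],[m[0],m[1],.106,m[2],-.09,0]);print(r.fun.round(1));report(m,r.x)
report(np.array([.6114,.0697,-.438]),r.x)
E
```

```text
[ 0.61114402  0.06969314 -0.44053338] [ 0.8 -2.5  0.6 -0.2 -4.4  0.8]
[ 0.  -0.1  0.9  0.7  1.1  0.6 -0.3 -1.6 -0.4  0.4 -0.3  0.1 -0.4  0.3
 -0.1 -0.7  0.1 -0.1 -0.   0. ]
m [ 0.6111  0.0697 -0.4405] q [ 5.913e-01  8.020e-02  1.041e-01 -4.408e-01 -8.920e-02 -5.000e-04]
c [[-22.5   1.1 104.1]]
hole [[ -2.6 -73.9 106. ]]
slot [[ -2.5  76.1 105.9]]
front [[-92.2   1.1  97.9]]
btop [[-56.8   1.1 151.3]]
dyaw -0.00022953673012338083
m [ 0.6114  0.0697 -0.438 ] q [ 5.913e-01  8.020e-02  1.041e-01 -4.408e-01 -8.920e-02 -5.000e-04]
c [[-22.7   1.  104.1]]
hole [[ -3. -74. 106.]]
slot [[ -2.5  76.  105.9]]
front [[-92.4   1.2  97.9]]
btop [[-57.    1.1 151.3]]
dyaw -0.0027629178109219166
```

Plate is now 1 mm off in y with no measurable yaw error. About 22 mm remains in +x. I'll turn the tool a quarter so the spread fingers span the block's front face.

Emit:
play_rows(plan=[-14,0,0,0.175,-14,0,0,0.175,-14,0,0,0.175,-14,0,0,0.175,-11,-2,0,0.175], hand=50)

```text
clock: 6.95
position: [0.5138, 0.1193, 0.2211]
tcp_rot: [-0.219, 0.976, -0.0, -0.001]
contact_force: [0.1, 0.1, 0.3]
gripper_width: 0.0498
```

Emit:
play_rows(plan=[0,0,0,0.175,0,0,0,0.175,0,0,0,0.175,0,0,0,0.175,0,0,0,0])

```text
clock: 7.58
position: [0.5142, 0.1191, 0.2212]
tcp_rot: [-0.537, 0.844, 0.0, -0.001]
contact_force: [-1.2, -0.2, -0.5]
gripper_width: 0.0498
```

```bash
python3 - <<'E'
from ov import *
s=arm.observe();i=viewer.get_image("wrist");print(s["q"],s["position"],s["tcp_rot"],s["contact_force"])
w=wrist_cam(i,s["position"],s["tcp_rot"])
m=np.array([.6112,.0697,-.4395])
print(to_mixer(m,s["position"]),Ro.from_quat(s["tcp_rot"]).as_matrix()[:,0])
crop(w,0,0,512,384,1.5,lines(m,[ 5.913e-01,8.020e-02,1.041e-01,-4.408e-01,-8.920e-02,-5.000e-04]),"pics/ow5.png")
E
```

```text
[ 5.24502377e-01  2.15444559e-01  3.07894299e-02  1.31797306e-05
 -1.38758638e+00  6.08469010e-01] [0.51424675 0.11913607 0.22117465] [-5.36670902e-01  8.43791337e-01  2.38547676e-05 -7.22224071e-04] [-1.17472523 -0.18899612 -0.48107728]
[[-0.10877366  0.00348554  0.22117465]] [-0.42396764 -0.90567655  0.00119321]
```

View pics/ow5.png

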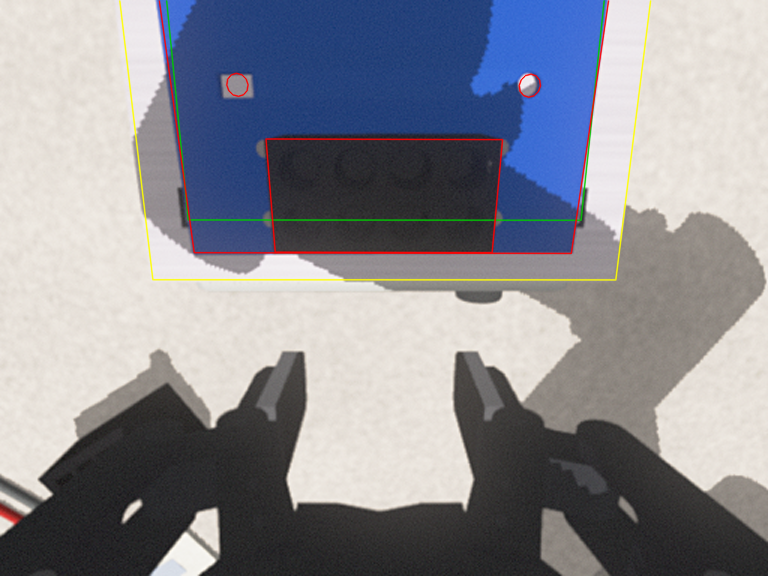

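The overlay matches everywhere: hole at (528,85), slot at (237,85). The front view shows y offset within 0.5 mm. Going down in front of the block.

Emit:
play_rows(plan=[-1,-2,-50,0,0,0,-40,0,0,0,-12,0,0,0,0,0])

```text
clock: 8.12
position: [0.5135, 0.1166, 0.1201]
tcp_rot: [-0.537, 0.844, -0.0, -0.0]
contact_force: [-0.4, -0.5, 0.3]
gripper_width: 0.0499
```

Emit:
play_rows(plan=[3.6,-1.7,0,0,3.6,-1.7,0,0,2.7,-1.3,0,0,1.8,-0.8,0,0,0,0,0,0])

```text
clock: 8.75
position: [0.525, 0.111, 0.1198]
tcp_rot: [-0.537, 0.844, 0.0, -0.0]
contact_force: [-0.4, 0.2, -0.3]
gripper_width: 0.0501
```

```bash
cat > look.py <<'E'
import sys
from ov import *
n=sys.argv[1]
s=arm.observe();i=viewer.get_image("wrist")
w=wrist_cam(i,s["position"],s["tcp_rot"])
m=np.array([.6112,.0697,-.4395])
print(s["clock"],"mixer mm",to_mixer(m,s["position"])*1e3,s["contact_force"],"F_mx",s["contact_force"]@[np.cos(m[2]),np.sin(m[2]),0])
q=[m[0],m[1],.1,m[2],0,0]
cv2.imwrite(f"pics/w{n}.png",i["color"])
j=viewer.get_image("scene")
crop(j,210,165,140,110,5,[],f"pics/s{n}.png")
E
python3 look.py 6
```

```text
8.75 mixer mm [[-95.58018675   0.64930498 119.84177598]] [-0.40246786  0.1867228  -0.29617946] F_mx -0.4436672654872301
```

View pics/w6.png

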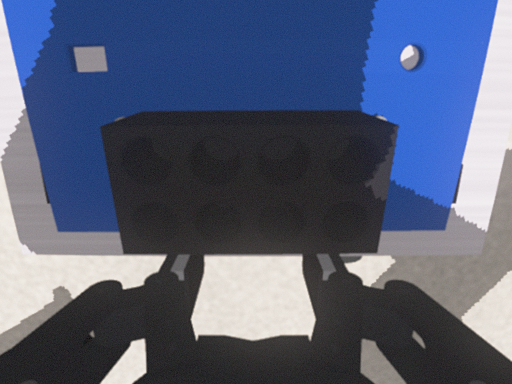

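View pics/s6.png

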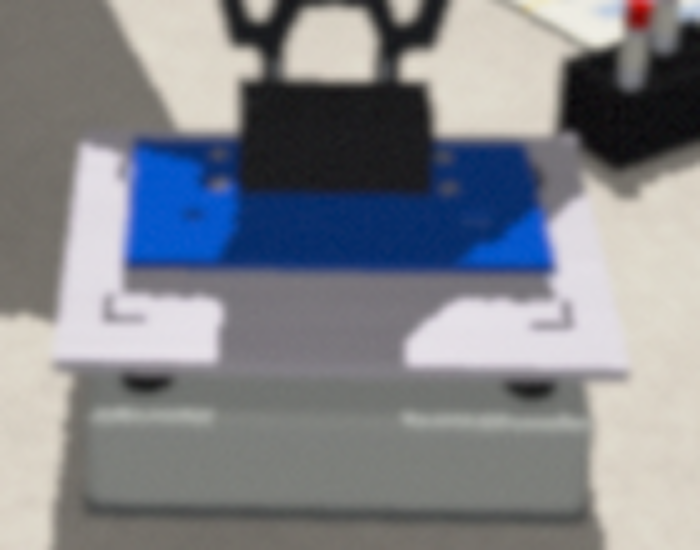

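The fingers sit just at the block's front face, centred. Pushing slowly along mixer +x.

Emit:
play_rows(plan=[1.8,-0.85,0,0,1.8,-0.85,0,0,1.8,-0.85,0,0,0,0,0,0])

```text
clock: 9.35
position: [0.5303, 0.1084, 0.1198]
tcp_rot: [-0.537, 0.844, 0.0, -0.0]
contact_force: [-1.2, 0.6, 0.3]
gripper_width: 0.0504
```

Emit:
play_rows(plan=[1.8,-0.85,0,0,1.8,-0.85,0,0,1.8,-0.85,0,0,0,0,0,0])

```text
clock: 9.85
position: [0.536, 0.1058, 0.1199]
tcp_rot: [-0.537, 0.844, -0.0, 0.0]
contact_force: [-1.7, 0.1, 0.4]
gripper_width: 0.0502
```

Emit:
play_rows(plan=[1.8,-0.85,0,0,1.8,-0.85,0,0,0,0,0,0])

```text
clock: 10.22
position: [0.5396, 0.1041, 0.1199]
tcp_rot: [-0.537, 0.844, -0.0, 0.0]
contact_force: [-0.6, 1.1, 0.4]
gripper_width: 0.0503
```

```bash
python3 look.py 7
```

```text
10.225 mixer mm [[-79.41560416   0.68119085 119.86220121]] [-0.62009597  1.07660129  0.37956407] F_mx -1.0192447409632732
```

View pics/w7.png

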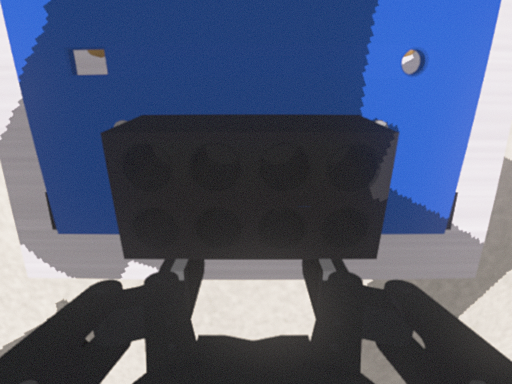

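View pics/s7.png

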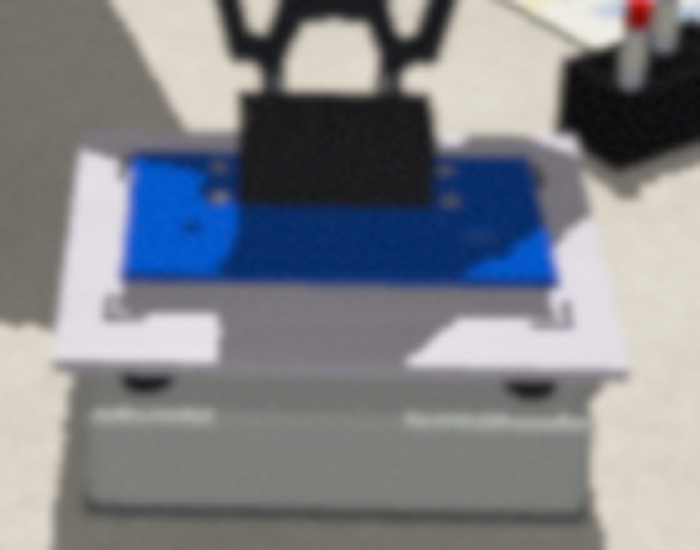

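Brass tips show at the top edges of slot (96,52) and hole (408,57), centred in y allowing for parallax. Continuing with smaller steps.

Emit:
play_rows(plan=[1.4,-0.64,0,0,1.4,-0.64,0,0,0,0,0,0])

```text
clock: 10.7
position: [0.5424, 0.1028, 0.1198]
tcp_rot: [-0.537, 0.844, -0.0, 0.0]
contact_force: [1.0, -0.2, 0.0]
gripper_width: 0.0504
```

Emit:
play_rows(plan=[1.4,-0.64,0,0,1.4,-0.64,0,0,0,0,0,0])

```text
clock: 11.08
position: [0.5451, 0.1016, 0.1198]
tcp_rot: [-0.537, 0.844, -0.0, 0.0]
contact_force: [0.6, 0.3, 0.9]
gripper_width: 0.0501
```

```bash
python3 look.py 8
```

```text
11.075 mixer mm [[-73.38657458   0.72702818 119.84587619]] [0.57014631 0.31573566 0.92772708] F_mx 0.38162075578187665
```

View pics/w8.png

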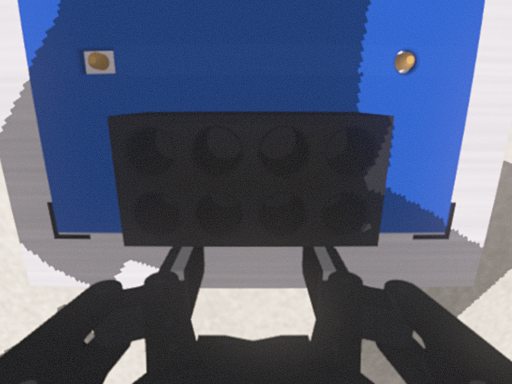

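View pics/s8.png

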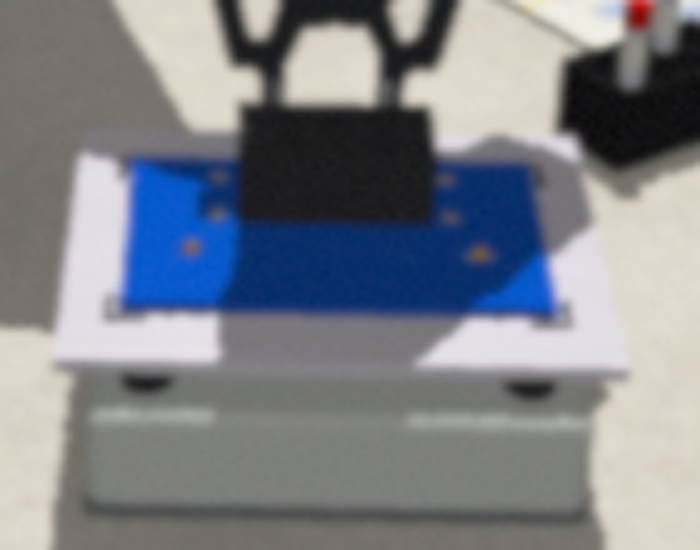

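The plate has dropped. Pins show in the slot (98,61) and hole (404,61), and front marks are now visible outside the plate edge. Backing away and checking.

Emit:
play_rows(plan=[-4,2,0,0,-9,4.2,0,0,-9,4.2,20,0,0,0,40,0,0,0,45,0])

```text
clock: 11.8
position: [0.5217, 0.1122, 0.2257]
tcp_rot: [-0.537, 0.843, 0.0, -0.001]
contact_force: [1.2, 0.5, 0.1]
gripper_width: 0.05
```

Emit:
play_rows(plan=[0,0,0,0,0,0,0,0])

```text
clock: 12.05
position: [0.5222, 0.1124, 0.2244]
tcp_rot: [-0.537, 0.843, 0.0, -0.0]
contact_force: [-0.5, -0.6, -0.3]
gripper_width: 0.0497
```

```bash
python3 - <<'E'
from ov import *
import pickle
s=arm.observe();i=viewer.get_image("wrist");print(s["clock"],s["position"],s["contact_force"])
w=wrist_cam(i,s["position"],s["tcp_rot"]);pickle.dump(w,open("w9.pkl","wb"))
m=np.array([.6112,.0697,-.4395])
L=lines(m,[m[0],m[1],.1,m[2],0,0])
crop(w,0,0,512,384,1.5,L,"pics/ow9.png")
crop(viewer.get_image("scene"),210,165,140,110,5,[],"pics/s9.png")
crop(viewer.get_image("top"),155,110,160,145,5,[],"pics/t9.png")
E
```

```text
12.05 [0.52215777 0.11235622 0.22441493] [-0.4903999  -0.56616433 -0.30617255]
```

View pics/ow9.png

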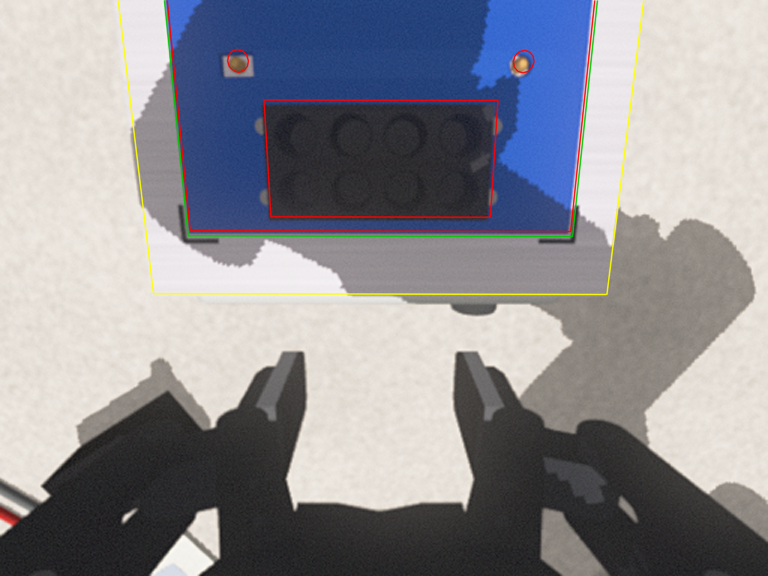

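View pics/s9.png

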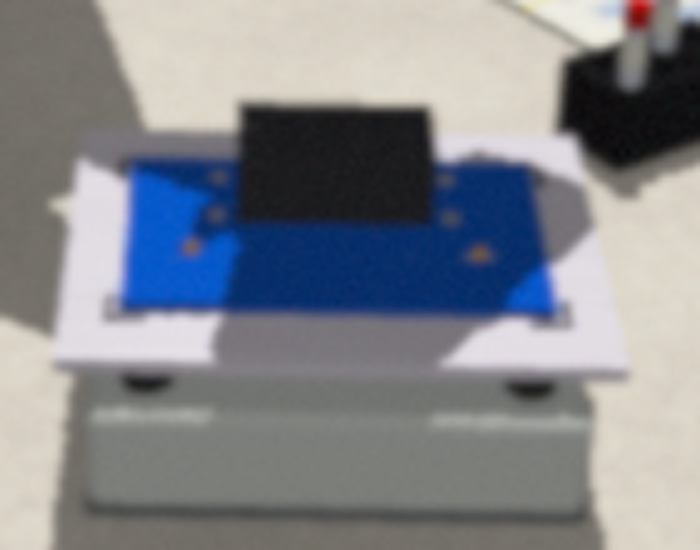

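View pics/t9.png

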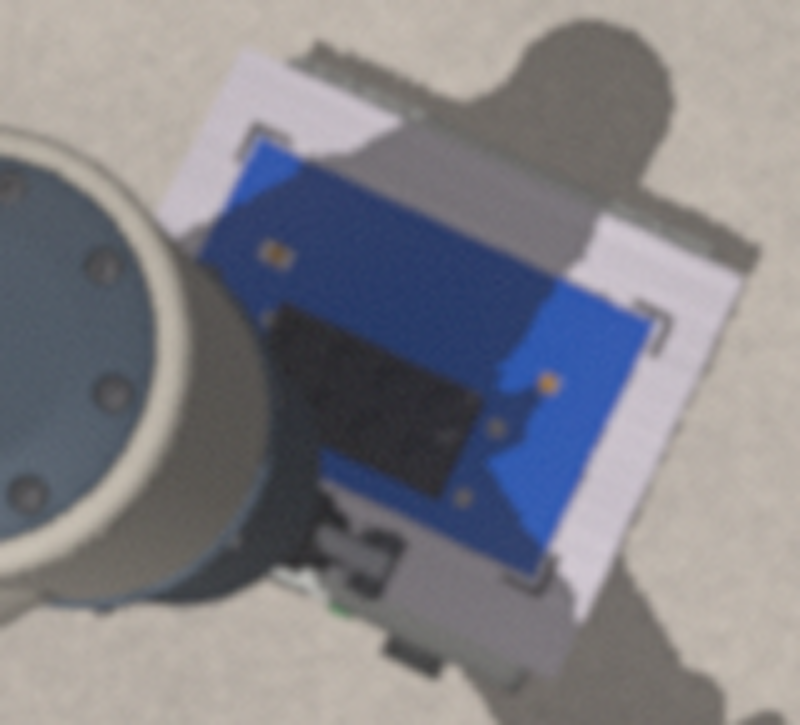

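```bash
python3 - <<'E'
from h import *
import pickle,cv2
from station import viewer
w=pickle.load(open("w9.pkl","rb"))
a=w["color"][20:170,100:420];cv2.imwrite("pics/z9.png",cv2.resize(a,None,fx=2.5,fy=2.5,interpolation=2))
a=w["color"][30:60,140:180];b=w["color"][30:60,330:370]
cv2.imwrite("pics/zz9.png",cv2.resize(np.hstack([a,b]),None,fx=9,fy=9,interpolation=2))
E
```

```text
(no output)
```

View pics/z9.png

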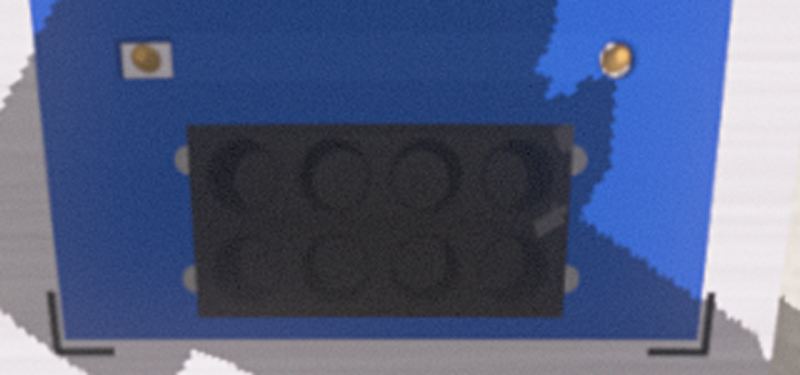

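View pics/zz9.png

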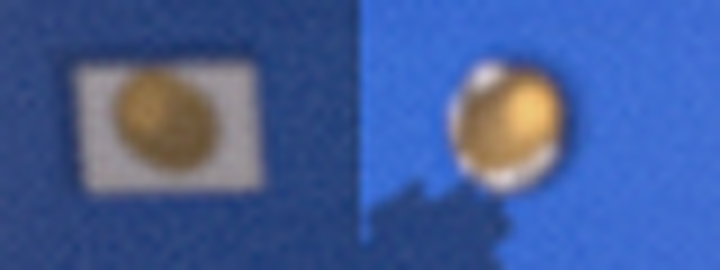

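```bash
python3 - <<'E'
from h import *
import pickle
w=pickle.load(open("w9.pkl","rb"))
z=lambda a:zt(a,100,20,2.5)
h=.006;Z=.1
r=fit_mixer([(w,np.array([[-.074,.114,Z],[-.074,-.114,Z]]),z([[59,353],[707,353]]))]);m=r.x;print(m,r.fun.round(2))
pw=np.array([[-.07,.11,h],[-.07,-.11,h],[.02,-.075,h],[.02,.075,h],[-.004,-.052,.05],[-.056,-.052,.05],[-.056,.052,.05],[-.004,.052,.05]])
vw=z([[66,339],[699,339],[616,59],[147,60],[573,125],[562,316],[198,317],[188,125]])
for t0 in(0,-.09,.05):
  q0=[m[0],m[1],.1,m[2],t0,0]
  f=lambda q:(proj(w,plate_pts(q,pw))-vw).ravel()
  r=least_squares(f,q0);
print(r.fun.round(2));report(m,r.x)
E
```

```text
[ 0.60820627  0.07147913 -0.43745081] [ 1.93 -0.1  -1.94 -0.1 ]
[ 0.54  0.34 -0.68  0.39  0.53  0.04 -0.46  0.05  0.03 -0.48 -0.1   0.23
  0.46 -0.17 -0.31 -0.22]
m [ 0.6082  0.0715 -0.4375] q [ 0.6097  0.0714  0.0982 -0.4365  0.0067 -0.0068]
c [[ 1.4  0.6 98.2]]
hole [[ 21.5 -74.4  98.6]]
slot [[21.3 75.6 97.5]]
front [[-68.6   0.5  98.7]]
btop [[-28.3   0.9 148.4]]
dyaw 0.0009505542938882949
```

Free fit of the wrist view: tilt about 0.01 rad, yaw error 0.001 rad, hole about 1.6 mm from its pin and underside at deck level. The arm is clear, so I'm handing in.

```bash
python3 -c "
from station import arm
print(arm.hand_in(), arm.observe()['clock'])"
```

```text
the job is handed in; nothing more can be done
the job is handed in; nothing more can be done
```

I nudged the plate about 16 mm along mixer -y from the block's side face, which also squared it. Then I pushed it about 22 mm along +x with both fingers on the block's front face. It dropped over both pins, and I backed the arm off and handed in at about 12 s.

**Last checks:** Both brass noses show through the hole and slot. A fit to the last wrist picture put the hole about 1.6 mm from its pin, the tilt at about 0.01 rad and the yaw error at about 0.001 rad. The underside came out at deck height within the 2 mm calibration. The wrist force reading stayed within its 1–2 N noise during the pushes.

**Disagreements:** The mixer fit from that last picture used only two corner marks, with about 2 px residuals. It differed by about 3 mm from my earlier mixer position, so the hole distance is less certain than the pin view. The scene camera was also off by 1–2 px (a few mm).

**Not checked:** The rack and tubes looked unmoved in the views I had. I did not take a final picture of the reader and marker, but the arm only passed well above desk height on that side.

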